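Put the finishing kit back on its shadow tiles

TASK

Tidy up the carving bench: put the varnish jar, the cork sanding block, the sharpening stone and the brush each back squarely on the white tile that carries its own blue painted silhouette, the jar upright and the brush lying with its bristles on the bristle end of its silhouette. Set every piece down gently instead of dropping it, and leave the carved owl and the wooden tool tray where they stand.

Things in the scene. Friction and masses are not known exactly. Their poses are not given: they have to be found in the camera images.
- jar: varnish jar, amber glass with a red cap and a paper label, standing upright: 48 mm diameter, 70 mm high, about 150 g. Origin at the centre of its underside, z up; round, so yaw does not matter.
- block: sanding block, cork with a red abrasive sole: 85 mm long (its x), 55 mm wide (its y), 30 mm high, about 80 g, rigid. Origin at the centre of its underside, z up. Either way round is right.
- stone: two-layer sharpening stone, grey above and brick-red below: 110 mm long (its x), 38 mm wide (its y), 24 mm high, about 220 g. Origin at the centre of its underside, z up. Either way round is right.
- brush: flat brush lying on the bench: black bristles, steel ferrule, yellow handle; 130 mm long, 14 mm thick, about 70 g, rigid. x points to the bristle tip, z up. Origin at its underside, below the middle of the ferrule, which is near the centre of mass and the place to grip: 38 mm wide (y), x = -13 to 13 mm. Bristle tip at x = 45 mm, handle's end at x = -85 mm; handle 15 to 26 mm wide.
- jar_tile: tile 150 mm (x) by 100 mm (y) with a blue disc of 54 mm diameter at its centre, the silhouette of the jar. Origin under the disc's centre. Fixed white board 6 mm thick on the bench; origin at its underside (top face 6 mm higher), z up.
- block_tile: tile 150 mm (x) by 100 mm (y) with a squat blue rectangle, 91 mm along x by 61 mm along y, at its centre: the silhouette of the sanding block. Origin under the rectangle's centre. Fixed white board 6 mm thick on the bench; origin at its underside (top face 6 mm higher), z up.
- stone_tile: tile 150 mm (x) by 100 mm (y) with a slim blue rectangle, 116 mm along x by 44 mm along y, at its centre: the silhouette of the sharpening stone. Origin under the rectangle's centre. Fixed white board 6 mm thick on the bench; origin at its underside (top face 6 mm higher), z up.
- brush_tile: tile with the blue silhouette of the brush, bristle end to +x, and a brown stop strip standing 10 mm above its top at that end (x = 58 to 68 mm). It spans x = -95 to 68 mm, 100 mm in y. Origin under the silhouette's ferrule: the brush's origin and x axis belong over the tile's. Fixed white board 6 mm thick on the bench; origin at its underside (top face 6 mm higher), z up.
- owl: carved wooden owl, 70 mm diameter and 112 mm high, standing loose on the left of the bench; to be left alone. Origin at the centre of its underside.
- tray: open wooden tool tray, 200 mm (x) by 130 mm (y) by 45 mm high, with carving sticks reaching to about 55 mm, on the right of the bench; to be left alone. Origin at the centre of its underside.

How it is judged:
By the outcome, as a careful person would: the job done as asked, in the order asked, and still so for the second after the job is handed in, with the robot touching nothing.
It also fails if it takes over 99 s, if anything falls off the work surface, if the arm or the gripper's body presses on something with over 40 N, if the wrist force passes 120 N, or if a joint passes its speed limit or range.

ROBOT

A 7-joint arm with a two-finger parallel gripper is mounted at the origin on the work surface. World frame = base frame: x ahead of the robot, y to its left, z up, the work surface at z = 0. Lengths are in m, angles in rad, forces in N, time in s.
With the tool pointing down it reaches from about 0.35 to 0.9 m from the base axis. Payload 7.2 kg.
Tool frame: the origin (TCP) lies midway between the tips of the shut fingers; the grasp point (between the pads) lies 19 mm behind it; z points along the fingers, y is the line along which they close (so a half turn about z gives the same grasp; the last joint's range is limited). The gripper opens to 85 mm and grips with 20 to 120 N. Pads are 22 mm wide; open, the fingers measure 114 mm over their backs; the gripper's body (76 mm by 85 mm) begins 54 mm behind the grasp point. The pads swing forward as they close: fully open they stand 13 mm farther back than shut.
Start: joints at [1.116, 0.411, -0.013, 1.596, 0.006, 1.134, -0.082], TCP at [0.236, -0.579, 0.231] pointing down, gripper open.
Joint ranges: [-2.95, 2.95], [-0.29, 1.99], [-1.47, 1.44], [0.14, 2.54], [-1.03, 4.17], [0.13, 1.85], [-2.86, 2.86]. Speed limits (rad/s): [2.39, 2.39, 3.01, 3.01, 3.14, 3.14, 3.14].

INTERFACE

Orientations are given as a unit quaternion [x, y, z, w].
In Python, from workcell import * gives the robot as it stands. Calls block until the motion is done:
- move_to(position, orientation): joint-space move of the TCP to a pose.
- move_l(position, rot=None, max_speed=0.15): straight line of the TCP; rot=None keeps the orientation; max_speed is the mean speed in m/s.
- move_joints(angles): joint-space move.
- set_gripper(opening, strength=None): opening from 0.0 (shut) to 1.0 (fully open); strength is the grip in N (None keeps the last); returns when the fingers have stopped.
- dwell(seconds).
- ik(position, orientation): joint angles nearest the present ones, or None.
- observe(): the state.
- read_camera(name): name is "scene" or "top"; returns the picture (384x512x3 uint8, red, green, blue); there is no depth.
- camera_params(name): a dict with "intrinsics" (3x3 intrinsics, pixels), "rvec" (rotation vector, rad) and "tvec" (3), from world to camera coordinates, as OpenCV has them. Camera axes: x right, y down, z forward; pixel columns grow to the right and rows downward; lengths in m; the calibration is good to about 2 mm. A picture is of the moment at which its call begins. camera_params takes no time and is no camera call.
A pose or a line that the arm cannot do raises IKError and nothing moves.
- finish_job(): hands the job in; it is judged then, once.
The state is a dict: "t": time; "qpos": joint angles; "joint_velocities": joint speeds; "joint_torque": joint torques, N m; "ee_pos": TCP position; "tcp_rot": TCP orientation; "ft_force": force on the tool from outside, world axes, zero at the start; "torque": the same for the moment, N m; "width": opening from 0.0 (shut) to 1.0 (fully open); "grip_force": force on a finger pad.
Only numpy, scipy, OpenCV 4.12 (cv2) and the standard library are available. Lean on these libraries where they do the work, as an engineer would, in place of code of your own. Each camera call takes 0.05 s, during which the arm holds its last target. There are 200 camera calls.

## Working session

There is one attempt and no reset: what is moved stays moved. The work goes in short steps, each a Python script; the robot and the scene stay as the last script left them, time stands still between calls to the robot, and variables do not carry over. Pictures are saved under pics/ and viewed, at most 14 in all, crops included, and the job is handed in when it is done.

```bash
mkdir -p pics; ls
python3 - <<'E'
from workcell import *
import cv2
for n in("scene","top"):
    im=read_camera(n); cv2.imwrite(f"pics/{n}0.png",cv2.cvtColor(im,cv2.COLOR_RGB2BGR)); print(camera_params(n))
s=observe(); print(s["t"],s["ee_pos"],s["tcp_rot"],s["width"])
E
```

```text
pics
{'intrinsics': array([[370.55809718,   0.        , 258.43358949],
       [  0.        , 370.55809718, 191.82270468],
       [  0.        ,   0.        ,   1.        ]]), 'rvec': array([ 1.66776165,  2.15075469, -0.63080262]), 'tvec': array([ 0.12515142, -0.40183984,  1.52618116])}
{'intrinsics': array([[475.6424889 ,   0.        , 250.2672738 ],
       [  0.        , 475.6424889 , 185.68595974],
       [  0.        ,   0.        ,   1.        ]]), 'rvec': array([ 2.156483  , -2.15533852,  0.12574206]), 'tvec': array([-0.00512734,  0.52993466,  1.58257652])}
0.1 [ 0.23556131 -0.57845129  0.23055437] [ 9.81360431e-01  1.92174974e-01 -1.65563965e-04 -6.75896399e-04] 0.9978636693922879
```

View pics/scene0.png

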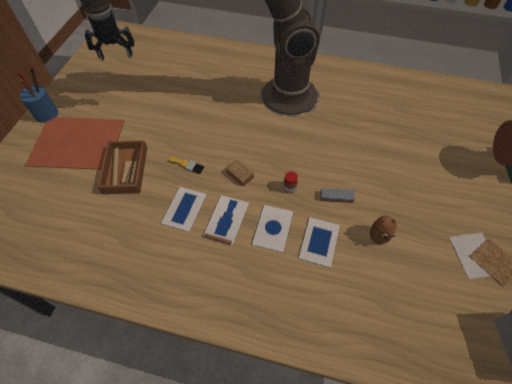

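View pics/top0.png

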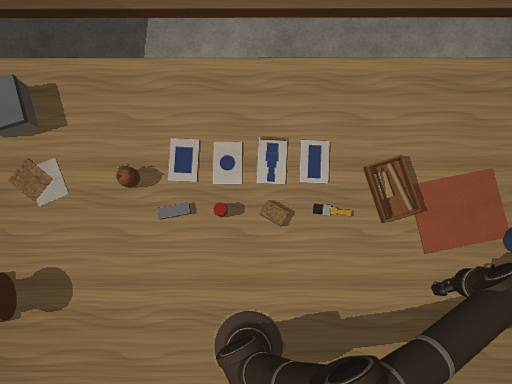

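The scene view shows the tiles at about (185,209), (228,218), (273,228) and (320,242). In the top view, the stone is at (175,211), the jar at (221,210), the block at (277,213) and the brush at (333,210). The tiles there are block (184,160), jar (228,162), brush (272,161) and stone (314,161). I'll enlarge the top view next.

```bash
cat > vis.py <<'E'
from workcell import *
import cv2, numpy as np
def cam(n):
    p=camera_params(n); return p["intrinsics"],cv2.Rodrigues(p["rvec"])[0],p["tvec"]
def ray(n,uv,z):
    K,R,t=cam(n); uv=np.atleast_2d(uv).astype(float)
    d=np.c_[uv,np.ones(len(uv))]@np.linalg.inv(K).T@R; c=-R.T@t
    return (c+d*((z-c[2])/d[:,2])[:,None])[:,:2]
def proj(n,P):
    p=camera_params(n); return cv2.projectPoints(np.atleast_2d(P).astype(float),p["rvec"],p["tvec"],p["intrinsics"],None)[0][:,0]
def grab(n,k=1): return np.mean([read_camera(n) for _ in range(k)],0).astype(np.uint8)
def crop(im,x0,y0,x1,y1,s,f): cv2.imwrite(f,cv2.cvtColor(cv2.resize(im[y0:y1,x0:x1],None,fx=s,fy=s,interpolation=cv2.INTER_CUBIC),cv2.COLOR_RGB2BGR))
def blobs(n,im,f,z,box,s=8,amin=20):
    """f: mask function on float r,g,b of upsampled crop -> list (area px, centroid px, world centroid, world minAreaRect)"""
    x0,y0,x1,y1=box
    u=cv2.resize(im[y0:y1,x0:x1],None,fx=s,fy=s,interpolation=cv2.INTER_CUBIC).astype(int)
    m=f(u[...,0],u[...,1],u[...,2]).astype(np.uint8)
    out=[]
    for c in cv2.findContours(m,cv2.RETR_EXTERNAL,cv2.CHAIN_APPROX_NONE)[0]:
        a=cv2.contourArea(c)/s/s
        if a<amin: continue
        px=(c[:,0]+.5)/s-.5+[x0,y0]
        w=ray(n,px,z).astype(np.float32)
        M=cv2.moments(w-w[0]); ctr=w[0]+np.array([M["m10"],M["m01"]])/M["m00"]
        (cx,cy),(a1,a2),_=r=cv2.minAreaRect(w*1000)
        b=cv2.boxPoints(r)/1000; e=max((b[1]-b[0],b[2]-b[1]),key=np.linalg.norm)
        out.append(dict(area=round(a),px=px.mean(0).round(1),ctr=ctr.round(4),rc=(round(cx/1e3,4),round(cy/1e3,4)),size=(round(max(a1,a2)),round(min(a1,a2))),ang=round(float(np.degrees(np.arctan2(e[1],e[0]))%180),1)))
    return out
E
python3 - <<'E'
from vis import *
im=cv2.cvtColor(cv2.imread("pics/top0.png"),cv2.COLOR_BGR2RGB); sc=cv2.cvtColor(cv2.imread("pics/scene0.png"),cv2.COLOR_BGR2RGB)
crop(im,150,130,360,225,3.8,"pics/topc.png"); crop(sc,150,145,370,270,3.6,"pics/scenec.png")
blue=lambda r,g,b:(b>r+50)&(b>g+25)
white=lambda r,g,b:(r>150)&(g>150)&(b>150)|((b>r+50)&(b>g+25))
for n,i,bx in(("top",im,(160,130,340,195)),("scene",sc,(150,180,350,275))):
  for nm,f in(("blue",blue),("white",white)):
    for o in blobs(n,i,f,.006,bx): print(n,nm,o)
red=lambda r,g,b:(r>100)&(r>g*2)&(r>b*2)
print("jar",blobs("top",im,red,.07,(205,195,240,225)),blobs("scene",sc,red,.065,(275,165,305,195)))
grey=lambda r,g,b:(abs(r-b)<30)&(r>60)
print("stone",blobs("top",im,grey,.024,(150,197,200,224)))
for p in [(175,210),(178,212),(195,208),(277,212),(270,209),(300,222),(300,230),(290,225),(345,210),(318,210),(327,210)]: print(p,im[p[1],p[0]])
E
```

```text
top blue {'area': 22, 'px': array([270.5, 151.1]), 'ctr': array([ 0.6515, -0.0783]), 'rc': (0.6585, -0.0807), 'size': (39, 27), 'ang': 81.8}
top white {'area': 36, 'px': array([269.7, 180.3]), 'ctr': array([ 0.5513, -0.0718]), 'rc': (0.5618, -0.0741), 'size': (95, 38), 'ang': 87.0}
top white {'area': 52, 'px': array([231.1, 174. ]), 'ctr': array([0.5642, 0.0666]), 'rc': (0.6009, 0.0764), 'size': (119, 98), 'ang': 0.3}
top white {'area': 22, 'px': array([270.5, 151.1]), 'ctr': array([ 0.6515, -0.0783]), 'rc': (0.6585, -0.0807), 'size': (39, 27), 'ang': 81.8}
scene blue {'area': 392, 'px': array([319.3, 241.1]), 'ctr': array([0.6266, 0.2288]), 'rc': (0.6267, 0.229), 'size': (82, 54), 'ang': 176.9}
scene blue {'area': 132, 'px': array([272.7, 227.1]), 'ctr': array([0.6162, 0.0764]), 'rc': (0.616, 0.0768), 'size': (45, 43), 'ang': 104.4}
scene blue {'area': 261, 'px': array([226.2, 218.3]), 'ctr': array([ 0.6283, -0.0781]), 'rc': (0.6179, -0.0775), 'size': (127, 37), 'ang': 176.6}
scene blue {'area': 288, 'px': array([183.5, 208.2]), 'ctr': array([ 0.6203, -0.2255]), 'rc': (0.6201, -0.22
[... 586 characters left out ...]
ze': (107, 37), 'ang': 177.1}
jar [{'area': 123, 'px': array([219.5, 208.8]), 'ctr': array([0.4489, 0.0961]), 'rc': (0.4494, 0.0957), 'size': (41, 41), 'ang': 3.0}] [{'area': 100, 'px': array([291. , 176.4]), 'ctr': array([0.4484, 0.0967]), 'rc': (0.4482, 0.0965), 'size': (41, 41), 'ang': 95.6}]
stone [{'area': 374, 'px': array([173.7, 210.5]), 'ctr': array([0.446, 0.257]), 'rc': (0.4458, 0.2566), 'size': (113, 41), 'ang': 100.5}]
(175, 210) [100  98  97]
(178, 212) [98 97 96]
(195, 208) [81 64 44]
(277, 212) [116  86  56]
(270, 209) [103  78  51]
(300, 222) [128 103  70]
(300, 230) [125 100  66]
(290, 225) [131 106  70]
(345, 210) [135 102  37]
(318, 210) [41 34 28]
(327, 210) [128 127 118]
```

View pics/topc.png

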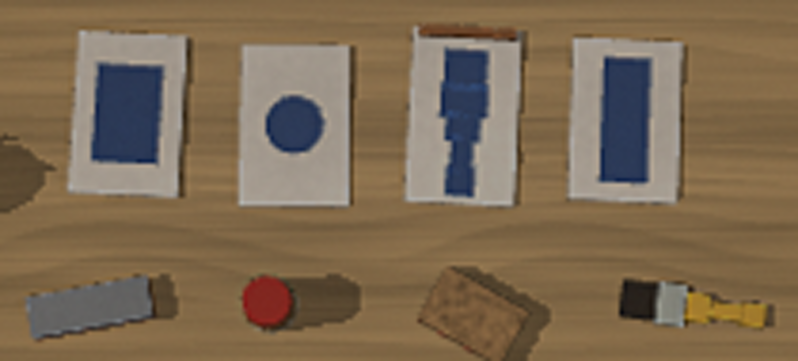

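View pics/scenec.png

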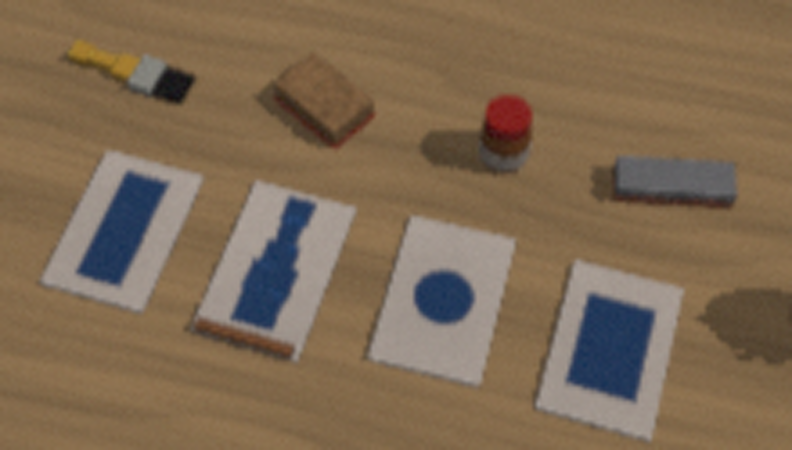

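The crops show the bristle end of the brush silhouette beside the brown strip, at +x. The block is rotated about 30° at crop pixel (473,315), and the brush bristles point left. I'll tune the masks to the darker top picture.

```bash
cat > meas.py <<'E'
from vis import *
blue=lambda r,g,b:(b>r*1.25)
white=lambda r,g,b:((r>105)&(b>r*.75))|((b>r*1.0)&(b>45))
def bl(a): return cv2.GaussianBlur(a.astype(np.float32),(0,0),6)
cork=lambda r,g,b:bl(r)>1.295*bl(g)
grey=lambda r,g,b:(b>r*.85)&(r>60)
red=lambda r,g,b:(r>80)&(r>g*2)&(r>b*2)
blackm=lambda r,g,b:(r<62)&(b>r*.5)
steel=lambda r,g,b:(b>r*.75)&(r>85)
yel=lambda r,g,b:(b<.45*r)&(r>80)
E
python3 - <<'E'
from meas import *
im=cv2.cvtColor(cv2.imread("pics/top0.png"),cv2.COLOR_BGR2RGB); sc=cv2.cvtColor(cv2.imread("pics/scene0.png"),cv2.COLOR_BGR2RGB)
def P(*a):
    for o in a[-1]: print(*a[:-1],o)
for n,i,bx in(("top",im,(160,130,340,195)),("scene",sc,(150,185,350,275))):
  P(n,"blue",blobs(n,i,blue,.006,bx,amin=60)); P(n,"white",blobs(n,i,white,.006,bx,amin=200))
P("cork",blobs("top",im,cork,.03,(250,195,305,230))); P("cork sc",blobs("scene",sc,cork,.015,(220,155,260,190)))
P("stone",blobs("top",im,grey,.024,(150,197,200,224))); P("stone sc",blobs("scene",sc,grey,.018,(315,183,360,206)))
for n,i,bx in(("top",im,(305,195,365,225)),("scene",sc,(160,150,212,180))):
  P(n,"steel",blobs(n,i,steel,.014,bx)); P(n,"black",blobs(n,i,blackm,.014,bx)); P(n,"yellow",blobs(n,i,yel,.012,bx))
  P(n,"all",blobs(n,i,lambda r,g,b:steel(r,g,b)|blackm(r,g,b)|yel(r,g,b),.013,bx,amin=50))
E
```

```text
top blue {'area': 171, 'px': array([227. , 162.4]), 'ctr': array([0.6148, 0.0764]), 'rc': (0.615, 0.076), 'size': (52, 51), 'ang': 90.0}
top blue {'area': 427, 'px': array([183. , 159.6]), 'ctr': array([0.6248, 0.2294]), 'rc': (0.6249, 0.2293), 'size': (91, 61), 'ang': 177.1}
top blue {'area': 389, 'px': array([314. , 161.3]), 'ctr': array([ 0.6187, -0.2258]), 'rc': (0.6191, -0.2259), 'size': (115, 44), 'ang': 177.6}
top blue {'area': 347, 'px': array([271.3, 161.2]), 'ctr': array([ 0.6249, -0.0782]), 'rc': (0.6165, -0.0779), 'size': (136, 43), 'ang': 177.0}
top white {'area': 1222, 'px': array([227.1, 162.8]), 'ctr': array([0.6139, 0.076 ]), 'rc': (0.614, 0.0764), 'size': (151, 102), 'ang': 0.2}
top white {'area': 1228, 'px': array([314.1, 161.3]), 'ctr': array([ 0.6187, -0.2259]), 'rc': (0.6189, -0.2259), 'size': (151, 102), 'ang': 177.2}
top white {'area': 1217, 'px': array([183.2, 159.6]), 'ctr': array([0.6247, 0.2288]), 'rc': (0.6252, 0.2288), 'size': (152, 102), 'ang': 177.1}
top white {'area': 1258, 'px': array([271.1, 160.8]), 'ctr': array([ 0.6183, -0.0781]), 'rc': (0.6223, 
[... 2923 characters left out ...]
': 69, 'px': array([197.5, 168.5]), 'ctr': array([ 0.4612, -0.232 ]), 'rc': (0.4611, -0.2319), 'size': (36, 32), 'ang': 174.0}
scene yellow {'area': 110, 'px': array([178.2, 161.1]), 'ctr': array([ 0.4467, -0.3112]), 'rc': (0.4471, -0.3126), 'size': (70, 33), 'ang': 82.5}
scene all {'area': 69, 'px': array([197.5, 168.5]), 'ctr': array([ 0.4606, -0.2324]), 'rc': (0.4605, -0.2323), 'size': (36, 32), 'ang': 174.0}
scene all {'area': 64, 'px': array([190.4, 165. ]), 'ctr': array([ 0.4522, -0.2618]), 'rc': (0.4523, -0.262), 'size': (41, 28), 'ang': 171.1}
scene all {'area': 110, 'px': array([178.2, 161.1]), 'ctr': array([ 0.4473, -0.3108]), 'rc': (0.4478, -0.3121), 'size': (70, 33), 'ang': 82.5}
```

All pieces and tiles are located consistently in both views, so I'll check reachability and then place the jar.

```bash
cat > job.py <<'E'
from meas import *
def q(a): a=np.radians(a)/2; return [np.cos(a),np.sin(a),0,0]
OBJ=dict(jar=(.4487,.0963,0),block=(.4367,-.085,60.3),stone=(.4465,.2573,100.4),brush=(.4508,-.263,82))
TILE=dict(jar=(.6152,.0763,0),block=(.6256,.2290,-2.95),stone=(.6193,-.2255,-2.8),brush=(.637,-.0787,-3.2))
GZ=dict(jar=.015,block=.004,stone=.004,brush=.003)
H=.16
def pick(n,a,F=40):
    x,y,_=OBJ[n]
    move_to([x,y,H],q(a)); move_l([x,y,GZ[n]],max_speed=.12)
    set_gripper(0.,F); s=observe(); print("grip",s["width"],s["grip_force"],s["t"])
    move_l([x,y,H],max_speed=.15); s=observe(); print("lift",s["width"],s["grip_force"],s["ft_force"])
def place(n,a,dx=0,dy=0):
    x,y,_=TILE[n]; x+=dx; y+=dy; z=GZ[n]+.006
    move_l([x,y,H],rot=q(a),max_speed=.2); move_l([x,y,z+.006],max_speed=.1); dwell(.3)
    f0=observe()["ft_force"][2]
    for d in np.arange(.003,-.0021,-.0005):
        move_l([x,y,z+d],max_speed=.01); f=observe()["ft_force"][2]
        if abs(f-f0)>1.5: break
    s=observe(); print("down",d,f-f0,s["ee_pos"])
    set_gripper(1.); move_l([x,y,H],max_speed=.15); print("t",observe()["t"])
E
python3 - <<'E'
from job import *
for n in OBJ:
  for k in(0,180,-180):
    for D in(OBJ,TILE):
      x,y,_=D[n]; a=D[n][2]+k; j=ik([x,y,H],q(a)); j2=ik([x,y,GZ[n]],q(a)); print(n,k,a,None if j is None or j2 is None else (round(j[6],2),round(j2[6],2)))
E
```

```text
jar 0 0 (np.float64(-2.13), np.float64(-2.24))
jar 0 0 (np.float64(-1.99), np.float64(-2.01))
jar 180 180 (np.float64(0.81), np.float64(0.73))
jar 180 180 (np.float64(0.98), np.float64(0.73))
jar -180 -180 (np.float64(0.81), np.float64(0.73))
jar -180 -180 (np.float64(0.98), np.float64(0.73))
block 0 60.3 (np.float64(-0.58), np.float64(-0.78))
block 0 -2.95 (np.float64(-2.36), np.float64(-2.34))
block 180 240.3 (np.float64(2.22), np.float64(1.73))
block 180 177.05 (np.float64(0.64), np.float64(0.61))
block -180 -119.7 (np.float64(2.22), np.float64(1.73))
block -180 -182.95 (np.float64(0.64), np.float64(0.61))
stone 0 100.4 (np.float64(-0.91), np.float64(-1.21))
stone 0 -2.8 (np.float64(-1.4), np.float64(-1.41))
stone 180 280.4 (np.float64(2.12), np.float64(1.79))
stone 180 177.2 (np.float64(1.48), np.float64(1.37))
stone -180 -79.6 (np.float64(2.12), np.float64(1.79))
stone -180 -182.8 (np.float64(1.48), np.float64(1.37))
brush 0 82 (np.float64(0.15), np.float64(0.01))
brush 0 -3.2 (np.float64(-1.69), np.float64(-1.69))
brush 180 262 (np.float64(-2.77), np.float64(-2.61))
brush 180 176.8 (np.float64(1.22), np.float64(1.07))
brush -180 -98 (np.float64(-2.77), np.float64(-2.61))
brush -180 -183.2 (np.float64(1.22), np.float64(1.07))
```

Run:
```python
from job import *
pick("jar",90); place("jar",90)
im=grab("top"); cv2.imwrite("pics/top1.png",im[...,::-1])
for o in blobs("top",im,red,.076,(205,145,245,225)): print(o)
```

```text
grip 0.5463727521096522 40.20197753794491 4.4333
lift 0.5421978762045364 41.13381220959127 [ 0.01232924 -0.85639137 -2.14509833]
down 0.0005 4.083566490566455 [0.61526255 0.07632134 0.02182795]
t 11.575
```

Run:
```python
from job import *
pick("block",60.3); 
im=grab("top"); sc=grab("scene")
for n,i,b in(("top",im,(205,145,245,190)),("scene",sc,(255,200,295,245))): print(n,blobs(n,i,red,.073,b))
place("block",-2.95)
```

```text
grip 0.6337563288366567 41.79605841636658 14.4167
lift 0.6319693347989741 42.235931754112244 [ 0.21740398 -1.12159746 -1.86060335]
top [{'area': 127, 'px': array([225.9, 159.7]), 'ctr': array([0.6125, 0.076 ]), 'rc': (0.6127, 0.0753), 'size': (43, 43), 'ang': 0.3}]
scene [{'area': 134, 'px': array([273.8, 217.5]), 'ctr': array([0.6174, 0.0776]), 'rc': (0.6177, 0.0767), 'size': (45, 40), 'ang': 7.8}]
down 0.0005 3.6074411504821526 [0.62564032 0.2290227  0.01082399]
t 22.85
```

Run:
```python
from job import *
pick("stone",100.4)
im=grab("top"); cv2.imwrite("pics/top2.png",im[...,::-1])
place("stone",177.2)
im=grab("top"); cv2.imwrite("pics/top3.png",im[...,::-1])
for o in blobs("top",im,cork,.036,(160,130,210,190)): print(o)
```

```text
grip 0.4347737516534642 40.93411758542061 26.0833
lift 0.435777679289588 40.25240980088711 [-0.21899269  0.35751245 -1.6914742 ]
down 0.0025 1.9399483140465166 [ 0.61932785 -0.22548283  0.01248556]
t 34.3
{'area': 366, 'px': array([182. , 159.4]), 'ctr': array([0.6206, 0.2283]), 'rc': (0.6201, 0.2277), 'size': (85, 55), 'ang': 177.1}
```

Run:
```python
from job import *
pick("brush",82)
im=grab("top"); cv2.imwrite("pics/top4.png",im[...,::-1]); sc=grab("scene")
crop(sc,130,100,370,270,3.3,"pics/scene4.png")
for n,i,b in(("top",im,(295,135,335,190)),("scene",sc,(155,180,215,235))):print(n,blobs(n,i,lambda r,g,b:(b>r*.9)&(r>60)&(r<125)&(b<r*1.2),.03,b,amin=100))
```

```text
grip 0.43175134946174737 40.09446859359741 37.5417
lift 0.4313936932332788 40.032142996788025 [-1.0130596   0.07214547 -1.1240502 ]
top [{'area': 385, 'px': array([313.9, 164.5]), 'ctr': array([ 0.619 , -0.2252]), 'rc': (0.6157, -0.2238), 'size': (117, 47), 'ang': 177.2}]
scene [{'area': 383, 'px': array([180.4, 209.2]), 'ctr': array([ 0.6255, -0.2228]), 'rc': (0.6282, -0.2245), 'size': (124, 52), 'ang': 0.5}]
```

View pics/scene4.png

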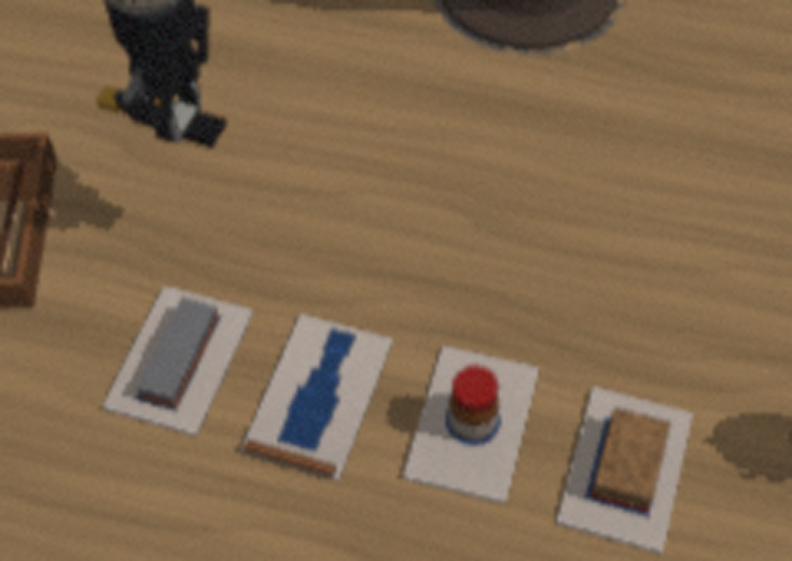

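The stone, jar and block sit on their tiles and the brush is held level. The block shows slightly more blue on its far side (about 4 mm short in x). I'll place the brush and then measure everything.

```bash
sed -i 's/>1.5: break/>2.5: break/' job.py
python3 - <<'E'
from job import *
place("brush",-3.2)
move_to([.42,-.42,.25],q(60))
im=grab("top"); sc=grab("scene"); crop(im,150,130,360,225,3.8,"pics/top5.png"); crop(sc,150,145,370,270,3.6,"pics/scene5.png")
B=(255,135,290,190); S=(205,195,245,240)
def P(*a):
    for o in a[-1]: print(*a[:-1],o)
P("cork",blobs("top",im,lambda r,g,b:(r>1.15*b),.036,(170,143,198,178)))
P("stone",blobs("top",im,lambda r,g,b:(b>r*.88)&(b<r*1.2)&(r<118)&(r>70),.03,(295,135,335,190),amin=100))
for n,i,b in(("top",im,B),("scene",sc,S)):
  P(n,"black",blobs(n,i,lambda r,g,b:(b<r*1.2+8)&(b<62),.02,b)); P(n,"yellow",blobs(n,i,yel,.018,b)); 
print(observe()["t"])
E
```

```text
down 0.0 6.1589304804300555 [ 0.63710507 -0.07871459  0.00954623]
t 46.0167
cork {'area': 529, 'px': array([180.6, 165.9]), 'ctr': array([0.6148, 0.2311]), 'rc': (0.6135, 0.2326), 'size': (112, 74), 'ang': 0.0}
cork {'area': 137, 'px': array([194.3, 157.5]), 'ctr': array([0.6199, 0.1849]), 'rc': (0.6188, 0.186), 'size': (124, 29), 'ang': 8.4}
stone {'area': 362, 'px': array([315.9, 163.7]), 'ctr': array([ 0.6204, -0.2247]), 'rc': (0.6156, -0.2242), 'size': (117, 47), 'ang': 177.2}
top black {'area': 22, 'px': array([286.2, 172.3]), 'ctr': array([ 0.5759, -0.1281]), 'rc': (0.5782, -0.1288), 'size': (80, 6), 'ang': 177.5}
top black {'area': 125, 'px': array([270.9, 170.2]), 'ctr': array([ 0.5849, -0.0753]), 'rc': (0.5832, -0.0752), 'size': (74, 29), 'ang': 175.7}
top black {'area': 83, 'px': array([272. , 148.9]), 'ctr': array([ 0.6616, -0.0782]), 'rc': (0.6584, -0.0791), 'size': (38, 37), 'ang': 178.5}
top black {'area': 23, 'px': array([287.4, 148.7]), 'ctr': array([ 0.6635, -0.1329]), 'rc': (0.6602, -0.1333), 'size': (77, 6), 'ang': 177.8}
top black {'area': 78, 'px': array([272.5, 
[... 268 characters left out ...]
'px': array([273. , 137.9]), 'ctr': array([ 0.699 , -0.0827]), 'rc': (0.699, -0.0818), 'size': (86, 10), 'ang': 87.6}
scene black {'area': 52, 'px': array([213.3, 237.6]), 'ctr': array([ 0.7054, -0.0976]), 'rc': (0.7072, -0.0916), 'size': (65, 16), 'ang': 87.5}
scene black {'area': 91, 'px': array([222.1, 227.5]), 'ctr': array([ 0.6653, -0.0759]), 'rc': (0.666, -0.0766), 'size': (36, 34), 'ang': 86.9}
scene black {'area': 113, 'px': array([230.4, 207.2]), 'ctr': array([ 0.5869, -0.0731]), 'rc': (0.585, -0.0743), 'size': (71, 27), 'ang': 0.4}
scene yellow {'area': 106, 'px': array([230.4, 207.3]), 'ctr': array([ 0.5857, -0.0734]), 'rc': (0.5836, -0.0729), 'size': (71, 26), 'ang': 176.9}
47.65
```

View pics/top5.png

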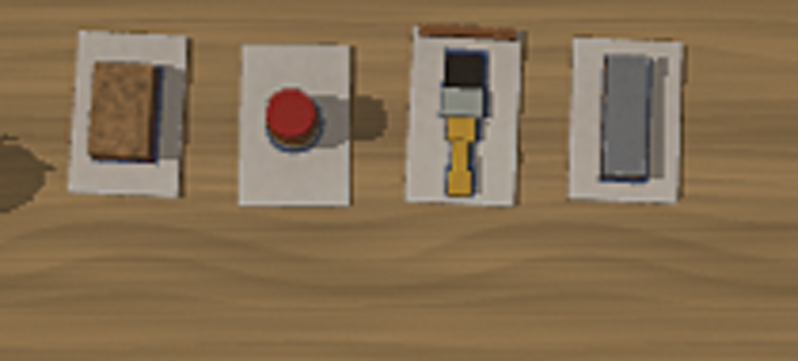

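View pics/scene5.png

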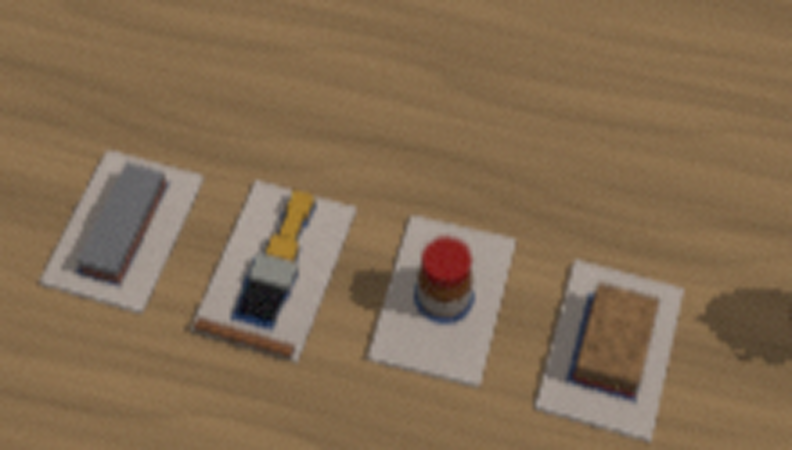

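The top view shows all four pieces on their silhouettes, with the block at about (122,112), the jar (293,115), the brush (463,120) and the stone (626,118). The bristles lie toward the brown strip and all pieces are within about 3 mm, so I'll hand in.

```bash
python3 -c "
from workcell import *
print(finish_job())"
```

```text
the job is handed in; nothing more can be done
None
```

The job is handed in at about 48 s: the jar, block, stone and brush, set down in that order, measured within about 4 mm of their silhouettes (the block is worst, in x), bristles at the bristle end; I didn't re-measure the owl and tray, the arm kept clear of them, and the stone may have settled about 2 mm on release.

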